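# Spread a retaining ring with snap-ring pliers and hold it at the shaft's groove

## Task

Take the blue-handled snap-ring pliers from their rest, squeeze the handles fully so that the dark retaining ring on their tips is spread wide, and slide the ring, level, down over the upright steel shaft of the grey drive unit until it surrounds the groove, without forcing it. The program finishes while holding: keep the handles squeezed and the ring spread, level and in line with the groove, carried by the gripper alone and not resting on the shaft. Leave the things round about where they are.

Things in the scene. Friction and masses are not known exactly. Their poses are not given: they have to be found in the camera images.
- pliers: loose blue-handled snap-ring pliers, about 0.15 kg, lying flat on their rest, a retaining ring already fixed on their tips. Origin: underside, between the two pivots of the handles (36 mm apart); x from handles to ring, y to the left handle, z up. A spring pushes each handle out, at grip_mid with about 2 N relaxed and 6 N fully squeezed; a stop takes the rest, so squeeze with 20 to 30 N
- grip_mid (a point): the place to pinch both handles, one finger outside each: midway between them on the pliers' centre line, 55 mm behind the pivots, at mid-height; axes as pliers. The handles are 16 mm high and reach from 55 mm behind to 37 mm ahead of this point; here they measure about 56 mm over their outsides relaxed, and 26 mm, parallel, fully squeezed
- ring_mid (a point): centre of the dark steel ring's opening when spread, at mid-thickness, rigid with the pliers: 112 mm ahead (+x) of grip_mid, 6 mm lower; z is the ring's axis. The ring is 4 mm thick, 4.5 mm wide, under the pliers' steel arms, its gap towards the handles. Relaxed, its opening is 34 mm, too small for the shaft, and lies 13 mm further ahead; fully spread a 43 mm circle passes
- pliers_left (a joint): how far the pliers are squeezed: 0 relaxed, 0.27 rad fully squeezed at the stop (ring spread wide; above 0.23 it counts as spread); it springs back when let go
- drive: fixed grey drive unit, origin under its centre on the worktop, z up: housing 110 x 110 mm, 40 mm high; on it a 58 mm aluminium pulley, top at 60 mm; through it an upright round steel shaft, 37 mm diameter, chamfered free end at 112 mm. The pliers may come from any side
- groove (a point): centre of the dark groove in the shaft (10 mm wide, 31 mm diameter), on the shaft's axis 85 mm above the worktop and 27 mm below its free end; z up along the shaft. Here the ring's mid-thickness belongs
- rest: fixed grey tool rest, origin on the worktop under the pliers' pivots, x along the pliers towards the ring; base plate 66 mm wide, 8 mm high, from 120 mm behind to 50 mm ahead; two supports 40 mm high, under the pivots (x -14 to 20 mm, 44 mm wide) and under the handles' ends (x -106 to -90 mm, 96 mm wide), free between them. It holds grip_mid 48 mm above the worktop
- bottle_a_mid (a point): clear glass bottle with blue cap, 86 mm across, 180 mm tall, bystander; point on its axis half-way up (90 mm)
- tipbox_a_mid (a point): orange tip box with frosted lid, 89 x 124 x 88 mm, bystander; its centre
- box_clear_mid (a point): clear lidded plastic box, 93 x 133 x 56 mm, bystander; its centre
- petri_a_mid (a point): stack of petri dishes, 93 mm across, 31 mm tall, bystander; its centre
- tape_small_mid (a point): small roll of white tape lying flat, 52 x 56 x 19 mm, bystander; its centre
- wash_bottle_mid (a point): white wash bottle with bent spout, 74 mm across, 286 mm tall, bystander; point on its axis 80 mm above its foot

How it is judged:
By the outcome, as a careful person would: the job done as asked, in the order asked, and still so for the second after the job is handed in, while the arm keeps its last pose, push and grip.
It also fails if it takes over 35 s, if anything falls off the work surface, if the arm or the gripper's body presses on something with over 40 N, if the wrist force passes 120 N, or if a joint passes its speed limit or range.

## Robot

A 6-joint arm with a two-finger parallel gripper is mounted at the origin on a cart in front of the work surface, level with it; the furniture and walls round the work are solid. World frame = base frame: x ahead of the robot, y to its left, z up, the work surface at z = 0. Lengths are in m, angles in rad, forces in N, time in s.
With the tool pointing down it reaches from about 0.425 to 0.95 m from the base axis. Payload 3.5 kg.
Tool frame: the origin (TCP) lies on the centre line of the jaws, within the pads' length; the fingertips stand 25 mm ahead of it and the grasp point (between the pads) lies 6 mm ahead of it (ctrl.finger_overhang is the distance from the TCP to the fingertips, in m); z points along the fingers, y is the line along which they close (so a half turn about z gives the same grasp; the last joint's range is limited). The gripper opens to 85 mm and grips with 20 to 120 N. Pads are 22 mm wide; open, the fingers measure 114 mm over their backs; the gripper's body (76 mm by 85 mm) begins 54 mm behind the grasp point. The pads swing forward as they close: fully open they stand 13 mm farther back than shut.
Start: joints at [-1.483, 0.286, 1.577, -0, 1.279, -0.15], TCP at [0.159, -0.656, 0.256] pointing down, gripper open.
Joint ranges: [-2.77, 2.77], [-0.9, 2.22], [0.21, 2.48], [-1.53, 4.67], [0.24, 2.81], [-2.84, 2.84]. Speed limits (rad/s): [2.79, 2.79, 3.14, 3.14, 3.14, 3.14].

## Interface

Orientations are given as a unit quaternion [x, y, z, w].
In Python, from plant import get_state, imaging, job, ctrl gives the robot as it stands.
- The arm moves only by the tool jog_arm, never from a script. Its argument "increments" is a list of rows, each an object of numbers: "dx", "dy", "dz": the shift along the world's x, y, z each as a share of 12 cm, from -1 to 1; "ax", "ay", "az": the turn, a rotation vector about the world's x, y, z each as a share of pi/2 rad, from -1 to 1; "gripper": the gripper command: -1 is shut, 1 is fully open, values between are in proportion. A call has 1 to 10 rows; each row is the pose to reach, as a shift and turn from the pose commanded when the call began; what a row does not reach only later rows make up. A row lasts 1/10 s, in which the tool goes at most 50 mm and 8.59 degrees, less where a joint would pass 70% of its speed; a pose out of reach is approached as far as the arm can. A call with a number of a shift or a turn outside -1 to 1 is refused whole. A call with a gripper value outside its range is refused whole. The fingers move at their own pace and stop on an object; "force" is the grip in N (left out, the last holds). Time passes only in rows, so rows that repeat a pose let the fingers close. It gives the time, the measured TCP pose, the force, the opening and the grip force at its end, in the units of the state.
- get_state(): the state, without advancing time (a new reading comes with each control period).
- imaging.read_camera(name): name is "scene" or "top"; returns a dict with "frame" (400x640x3 uint8, blue, green, red), "depth" (400x640 float32, m along the optical axis (not along the pixel's ray), 0 where there is no reading), "camera_matrix" (3x3 intrinsics, pixels), "extrinsics" (4x4, takes a point from camera to world coordinates). Camera axes: x right, y up, looking along -z (the intrinsics and any distortion apply to the point x, -y, -z); pixel columns grow to the right and rows downward; lengths in m; the calibration is good to about 2 mm. A picture is of the moment at which its call begins.
- job.sign_off(): hands the job in; it is judged then, once.
The state is a dict: "time": time; "qpos": joint angles; "dq": joint speeds; "joint_efforts": joint torques, N m; "eef_pos": TCP position; "tcp_rot": TCP orientation; "contact_force": force on the tool from outside, world axes, zero at the start; "wrist_torque": the same for the moment, N m; "opening": opening from 0.0 (shut) to 1.0 (fully open); "finger_force": force on a finger pad.
Only numpy, scipy, OpenCV 4.12 (cv2) and the standard library are available. Lean on these libraries where they do the work, as an engineer would, in place of code of your own. Each camera call takes 0.05 s, during which the arm holds its last target. There are 200 camera calls.

## Working session

There is one attempt and no reset: what is moved stays moved. The work goes in short steps, Python scripts to look and compute and a tool call to move; the robot and the scene stay as the last step left them, time stands still between calls to the robot, and variables do not carry over. Pictures are saved under pics/ and viewed, at most 10 in all, crops included, and the job is handed in when it is done.

Besides the shell and the picture viewer there is one more tool, called after "Request:" in YAML: its name, and indented under it one key for each argument. jog_arm: Moves the arm, as the interface text tells. Shift numbers are shares of 12 cm and turn numbers shares of pi/2 rad, none past 1 either way. Its arguments: {"type":"object","properties":{"increments":{"type":"array"},"force":{"type":"number"}},"required":["increments"]}

```bash
mkdir -p pics
cat > h.py <<'E'
import numpy as np, cv2
from plant import get_state, imaging, job, ctrl
def cam(n):
    d=imaging.read_camera(n); return d
def ray(d,u,v):
    K=d["camera_matrix"];T=d["extrinsics"]
    r=np.array([(u-K[0,2])/K[0,0],-(v-K[1,2])/K[1,1],-1.])
    return T[:3,3],T[:3,:3]@r
def onz(d,u,v,z):
    o,r=ray(d,u,v); return o+r*(z-o[2])/r[2]
def proj(d,p):
    K=d["camera_matrix"];T=d["extrinsics"]
    c=T[:3,:3].T@(np.asarray(p)-T[:3,3]); return K[0,0]*c[0]/-c[2]+K[0,2],K[1,1]*-c[1]/-c[2]+K[1,2]
E
python3 - <<'E'
from h import *
for n in("scene","top"):
    d=cam(n); cv2.imwrite(f"pics/{n}0.png",d["frame"]); print(n,d["camera_matrix"].tolist(),d["extrinsics"].round(3).tolist(),[k for k in d])
s=get_state();print(s, ctrl.finger_overhang)
E
```

```text
scene [[468.13042318327376, 0.0, 317.79223291159207], [0.0, 468.13042318327376, 191.43789191503728], [0.0, 0.0, 1.0]] [[-0.463, 0.361, -0.81, -0.504], [-0.886, -0.182, 0.425, 0.6], [0.006, 0.915, 0.404, 0.629], [0.0, 0.0, 0.0, 1.0]] ['frame', 'depth', 'camera_matrix', 'extrinsics']
top [[456.09732994805455, 0.0, 318.3498182688642], [0.0, 456.09732994805455, 201.72783363988304], [0.0, 0.0, 1.0]] [[0.011, 0.993, -0.114, 0.432], [-1.0, 0.011, -0.005, 0.003], [-0.004, 0.114, 0.993, 1.346], [0.0, 0.0, 0.0, 1.0]] ['frame', 'depth', 'camera_matrix', 'extrinsics']
{'time': 0.1, 'qpos': array([-1.48295669e+00,  2.87093458e-01,  1.57803812e+00, -1.41311105e-05,
        1.27857676e+00, -1.50017674e-01]), 'dq': array([-0.00013226, -0.00180863, -0.00315794, -0.00151129,  0.0009461 ,
        0.00070511]), 'joint_efforts': array([ 5.14365802e-04, -4.07297230e+01, -2.93699563e+01, -1.46335028e-04,
        3.43852495e-03,  2.61592508e-07]), 'eef_pos': array([ 0.15901042, -0.6554491 ,  0.25507044]), 'tcp_rot': array([ 9.92935521e-01,  1.18650462e-01,  2.61214338e-05, -1.05754307e-03]), 'contact_force': array([ 0.54756972, -0.94841425, -0.53248224]), 'wrist_torque': array([-0.00956422,  0.01046014, -0.01125367]), 'finger_force': 0.0, 'opening': 1.0038334642901992} 0.025
```

View pics/scene0.png

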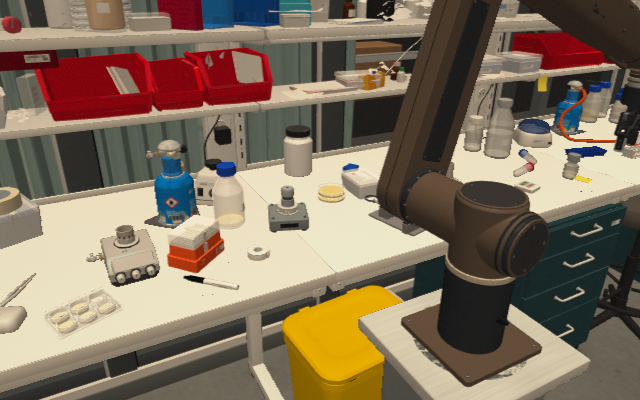

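View pics/top0.png

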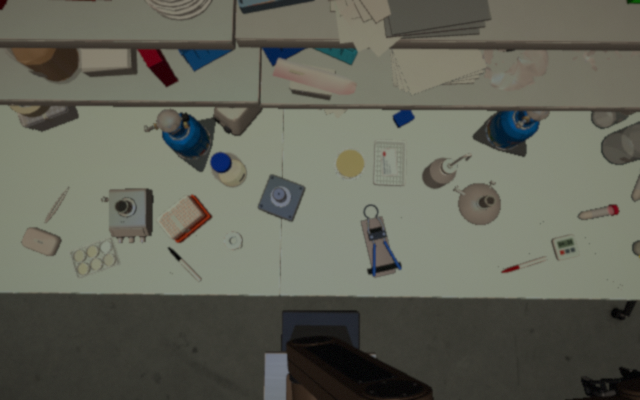

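The scene view shows the drive at about (288,212), with the arm hiding the pliers. In the top view the drive's shaft is at about (281,196), and the pliers run from their handle ends near (384,268) to the ring at (371,212). Next I'll enlarge the top view.

Run:
```python
from h import *
d=cam("top"); f=d["frame"]
c=cv2.resize(f[140:290,245:445],None,fx=4,fy=4,interpolation=cv2.INTER_CUBIC); c=cv2.convertScaleAbs(c,alpha=1.6)
cv2.imwrite("pics/topc.png",c)
hsv=cv2.cvtColor(f,cv2.COLOR_BGR2HSV)
m=((hsv[...,0]>100)&(hsv[...,0]<130)&(hsv[...,1]>120)).astype(np.uint8); m[:225]=0;m[285:]=0;m[:,:350]=0;m[:,420:]=0
n,l,st,ce=cv2.connectedComponentsWithStats(m)
for i in range(1,n):
    if st[i,4]>5:
        ys,xs=np.where(l==i); print(st[i],ce[i],onz(d,*ce[i],.048))
dep=d["depth"]
T=d["extrinsics"];K=d["camera_matrix"]
def hts(us,vs):
    for v in vs: print(v,[round(float((T@np.array([(u-K[0,2])/K[0,0]*dep[v,u],-(v-K[1,2])/K[1,1]*dep[v,u],-dep[v,u],1]))[2])*1000) if dep[v,u]>0 else -1 for u in us])
hts(range(260,306,3),range(174,222,3)); hts(range(355,403,3),range(203,280,4))
print((hsv[190:280:6,384]).tolist())
```

```text
[384 242  17  27  68] [392.77941176 256.69117647] [ 0.42718847 -0.20237717  0.048     ]
[371 244   6  32  76] [373.5        262.76315789] [ 0.40957948 -0.14793537  0.048     ]
174 [1, 0, 4, 1, 44, 0, -2, 1, -1, 2, 0, 1, 2, 0, -2, -2]
177 [-2, -3, 1, 37, 46, 42, 36, 31, 0, 3, 0, -4, -1, -2, 2, 1]
180 [0, 5, 0, 43, 43, 35, 41, 38, 38, 33, 0, 0, 2, 1, -1, 0]
183 [-2, 4, 0, 42, 43, 45, 39, 39, 43, 41, 45, 39, 41, 1, -4, 1]
186 [0, 3, 39, 41, 39, 38, 41, 63, 43, 36, 41, 42, 40, 43, 38, 1]
189 [1, -4, 39, 44, 41, 115, 115, 112, 55, 59, 38, 43, 40, 37, 48, 10]
192 [1, 35, 43, 38, 61, 109, 106, 110, 112, 60, 37, 40, 38, 39, 39, -3]
195 [-3, 40, 46, 39, 65, 113, 111, 112, 112, 63, 63, 38, 46, 35, 32, -5]
198 [-3, 39, 39, 41, 58, 111, 111, 108, 97, 60, 60, 39, 37, 37, 1, -3]
201 [38, 43, 40, 39, 64, 62, 84, 80, 56, 60, 42, 39, 44, 40, 3, -3]
204 [39, 33, 42, 40, 41, 61, 59, 64, 57, 45, 39, 43, 42, 19, -2, -3]
207 [41, 35, 43, 37, 41, 41, 36, 36, 40, 41, 38, 40, 32, -1, 0, 2]
210 [5, 40, 39, 41, 35, 45, 40, 40, 36, 38, 40, 42, 35, -5, 1, -5]
213 [0, 0, -1, 26, 44, 39, 39, 41, 43, 39, 38, 44, -1
[... 883 characters left out ...]
1, 4, 0, 13, 53, -1, 9, 7, 6, 42, 53, 1, -1, 4]
255 [1, 6, -1, -1, 0, 5, 54, 13, 6, 6, -1, 7, -1, 50, -1, 1]
259 [0, 0, 0, -2, -2, 7, 56, 7, 2, 6, 9, 8, 7, 55, -1, 1]
263 [-1, -3, 0, 0, -4, 3, 55, 11, 7, 10, 8, 7, 25, 39, 56, 41]
267 [-4, 2, -1, 0, 0, 2, 54, 39, 35, 37, 37, 42, 42, 44, 46, 56]
271 [3, 1, 1, 2, 11, 41, 56, 40, 37, 42, 6, 4, 6, 10, -1, 4]
275 [2, -1, -1, 2, -2, 0, 51, 11, 10, 6, -4, 6, 4, -4, -1, 0]
279 [-5, 2, 1, -2, 2, 0, 0, 2, 2, 2, 5, -2, -4, 0, 5, -2]
[[40, 27, 141], [40, 27, 141], [41, 25, 141], [40, 27, 141], [42, 27, 141], [39, 25, 134], [34, 20, 102], [108, 42, 73], [120, 12, 83], [115, 71, 83], [13, 44, 105], [13, 43, 106], [14, 41, 105], [70, 48, 16], [14, 37, 104]]
```

View pics/topc.png

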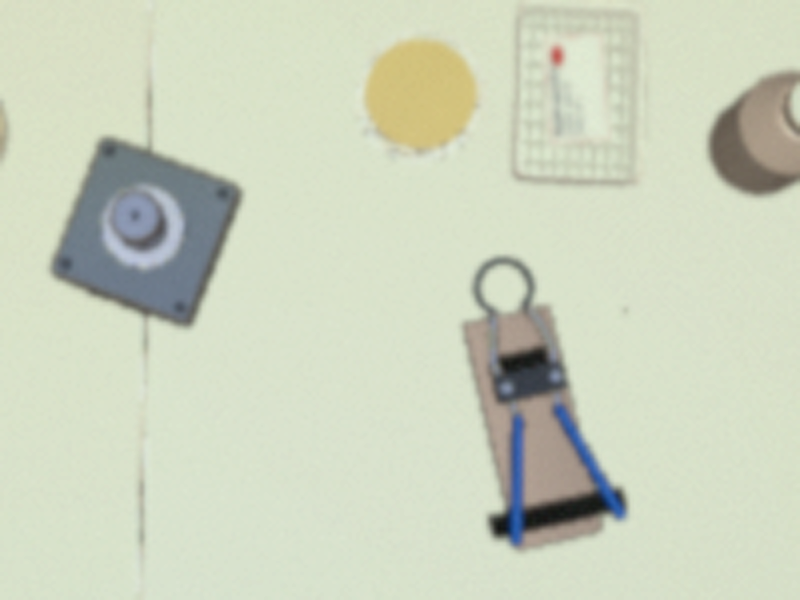

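The crop (4x, offset 245,140) shows the ring at (504,287), pivot screws at (506,387) and (557,375), handle tips at (517,542) and (621,515), and the shaft top at (135,215). Now I'll measure these.

```bash
cat > m.py <<'E'
from h import *
d=cam("top"); f=d["frame"]; g=cv2.cvtColor(f,cv2.COLOR_BGR2GRAY); hsv=cv2.cvtColor(f,cv2.COLOR_BGR2HSV); b=f.astype(int)
K=d["camera_matrix"];T=d["extrinsics"];dep=d["depth"]
v,u=np.mgrid[:400,:640]
P=np.stack([(u-K[0,2])/K[0,0]*dep,-(v-K[1,2])/K[1,1]*dep,-dep,np.ones_like(dep)],-1)@T.T
H=P[...,2]
# drive housing
m=((H>.025)&(H<.15)).astype(np.uint8); m[:,:255]=0;m[:,310:]=0;m[:165]=0;m[225:]=0
m=cv2.morphologyEx(m,cv2.MORPH_OPEN,np.ones((3,3)))
c=max(cv2.findContours(m,0,2)[0],key=cv2.contourArea)
w=np.array([onz(d,*p,.04)[:2] for p in c[:,0,:].astype(float)],np.float32)
print("housing",cv2.minAreaRect(w*1000))
# drive shaft top by depth
m=(H>.1)&(u>260)&(u<305)&(v>175)&(v<215)
print("shaft top px",u[m].mean(),v[m].mean(),m.sum(),onz(d,u[m].mean(),v[m].mean(),.112))
# handles
bl=((b[...,0]-b[...,2]>25)).astype(np.uint8); bl[:238]=0;bl[280:]=0;bl[:,:360]=0;bl[:,410:]=0
n,l,st,ce=cv2.connectedComponentsWithStats(bl)
L=[]
for i in range(1,n):
    if st[i,4]>30:
        ys,xs=np.where(l==i); wt=np.array([onz(d,x,y,.056)[:2] for x,y in zip(xs,ys)],np.float32)
        q=cv2.fitLine(wt,cv2.DIST_L2,0,.01,.01).ravel(); q[:2]*=np.sign(q[0]); L.append(q); print("handle",st[i,4],q,np.degrees(np.arctan2(q[1],q[0])))
# ring
bg=cv2.GaussianBlur(g,(0,0),8)
r=((g<110)).astype(np.uint8); R=np.zeros_like(r); R[200:220,360:383]=r[200:220,360:383]
ys,xs=np.where(R>0); wt=np.array([onz(d,x,y,.044)[:2] for x,y in zip(xs,ys)],np.float32)
(cx,cy),rad=cv2.minEnclosingCircle(wt); print("ring enc",cx,cy,rad,len(xs))
A=np.c_[2*wt,np.ones(len(wt))]; s=np.linalg.lstsq(A,(wt**2).sum(1),rcond=None)[0]; print("ring fit",s[:2],np.sqrt(s[2]+s[0]**2+s[1]**2))
up=lambda x,y:(245+(x+.5)/4-.5,140+(y+.5)/4-.5)
for p in [(506,387),(557,375)]: print("pivot",onz(d,*up(*p),.058))
print("pivmid",onz(d,*up(531.5,381),.058),"shaft by eye",onz(d,*up(135,215),.112))
# rest base rectangle (brownish)
E
python3 m.py
```

```text
housing ((594.0355224609375, 117.34789276123047), (110.41153717041016, 111.02921295166016), 70.21513366699219)
shaft top px 279.0855263157895 193.58552631578948 152 [0.59498783 0.11655314 0.112     ]
handle 94 [ 0.87126714  0.49080908  0.4298931  -0.19993514] 29.393772
handle 100 [ 0.9996529  -0.02634445  0.4163832  -0.1479226 ] -1.5096003
ring enc 0.5507858991622925 -0.14728812873363495 0.03090652823448181 124
ring fit [ 0.55227159 -0.14413369] 0.02180155468948404
pivot [ 0.48335433 -0.1402792   0.058     ]
pivot [ 0.49218743 -0.17620462  0.058     ]
pivmid [ 0.48776948 -0.15823622  0.058     ] shaft by eye [0.5955466  0.11850525 0.112     ]
```

Request:
jog_arm:
  increments:
    - {"dx": 0.19, "dy": 0.33, "gripper": 1}
    - {"dx": 0.38, "dy": 0.67, "gripper": 1}
    - {"dx": 0.57, "dy": 1, "gripper": 1}
  force: 25

```text
$.increments[0]: bad value
```

Request:
jog_arm:
  increments:
    - {"dx": 0.19, "dy": 0.33, "gripper": 1}
    - {"dx": 0.38, "dy": 0.67, "gripper": 1}
    - {"dx": 0.57, "dy": 1, "gripper": 1}

```text
$.increments[0]: bad value
```

Request:
jog_arm:
  increments:
    - {"dx": 0.19, "dy": 0.33, "gripper": 1}
    - {"dx": 0.38, "dy": 0.67, "gripper": 1}
    - {"dx": 0.57, "dy": 1, "gripper": 1}

```text
$.increments[0]: bad value
```

Request:
jog_arm:
  increments:
    - {"dx": 0.19, "dy": 0.33, "gripper": 1}
    - {"dx": 0.38, "dy": 0.67, "gripper": 1}
    - {"dx": 0.57, "dy": 1, "gripper": 1}
    - {"dx": 0.57, "dy": 1, "gripper": 1}
    - {"dx": 0.57, "dy": 1, "gripper": 1}

```text
$.increments[0]: bad value
```

Request:
jog_arm:
  increments:
    - {"dx": 0.19, "dy": 0.33, "dz": 0, "ax": 0, "ay": 0, "az": 0, "gripper": 1}
    - {"dx": 0.38, "dy": 0.67, "dz": 0, "ax": 0, "ay": 0, "az": 0, "gripper": 1}
    - {"dx": 0.57, "dy": 1, "dz": 0, "ax": 0, "ay": 0, "az": 0, "gripper": 1}
  force: 25

```text
time: 0.5
eef_pos: [0.2278, -0.5345, 0.2557]
tcp_rot: [0.993, 0.118, 0.0, -0.0]
contact_force: [0.5, 0.4, -0.2]
opening: 0.997
finger_force: 0.0
```

Request:
jog_arm:
  increments:
    - {"dx": 0.19, "dy": 0.33, "dz": 0, "ax": 0, "ay": 0, "az": 0, "gripper": 1}
    - {"dx": 0.38, "dy": 0.67, "dz": 0, "ax": 0, "ay": 0, "az": 0, "gripper": 1}
    - {"dx": 0.57, "dy": 1, "dz": 0, "ax": 0, "ay": 0, "az": 0, "gripper": 1}

```text
time: 0.8
eef_pos: [0.2964, -0.4141, 0.2561]
tcp_rot: [0.993, 0.118, 0.0, -0.0]
contact_force: [1.4, -0.4, 0.3]
opening: 0.998
finger_force: 0.0
```

Request:
jog_arm:
  increments:
    - {"dx": 0.19, "dy": 0.33, "dz": 0, "ax": 0, "ay": 0, "az": 0, "gripper": 1}
    - {"dx": 0.38, "dy": 0.67, "dz": 0, "ax": 0, "ay": 0, "az": 0, "gripper": 1}
    - {"dx": 0.57, "dy": 1, "dz": 0, "ax": 0, "ay": 0, "az": 0, "gripper": 1}

```text
time: 1.1
eef_pos: [0.3647, -0.2941, 0.2563]
tcp_rot: [0.993, 0.118, 0.0, 0.0]
contact_force: [1.5, -0.3, 0.4]
opening: 1.002
finger_force: 0.0
```

Request:
jog_arm:
  increments:
    - {"dx": 0.19, "dy": 0.33, "dz": 0, "ax": 0, "ay": 0, "az": 0, "gripper": 1}
    - {"dx": 0.38, "dy": 0.67, "dz": 0, "ax": 0, "ay": 0, "az": 0.003, "gripper": 1}
    - {"dx": 0.57, "dy": 1, "dz": 0, "ax": 0, "ay": 0, "az": 0.003, "gripper": 1}
    - {"dx": 0.57, "dy": 1, "dz": 0, "ax": 0, "ay": 0, "az": 0.003, "gripper": 1}
    - {"dx": 0.57, "dy": 1, "dz": 0, "ax": 0, "ay": 0, "az": 0.003, "gripper": 1}

```text
time: 1.6
eef_pos: [0.4329, -0.1751, 0.2563]
tcp_rot: [0.992, 0.122, -0.0, 0.0]
contact_force: [0.3, -0.6, 0.7]
opening: 1.003
finger_force: 0.0
```

Run:
```python
from h import *
print(get_state()["eef_pos"],get_state()["tcp_rot"])
d=cam("scene"); c=d["frame"]; u,v=proj(d,[.49,-.16,.05]); print(u,v)
u=int(u);v=int(v); cv2.imwrite("pics/s1.png",cv2.resize(c[v-60:v+60,u-80:u+80],None,fx=5,fy=5,interpolation=cv2.INTER_CUBIC))
```

```text
[ 0.43285613 -0.17509365  0.25625573] [ 9.92483151e-01  1.22381071e-01 -1.87574168e-04  1.85105274e-04]
390.12023671259203 202.61896362061728
```

View pics/s1.png

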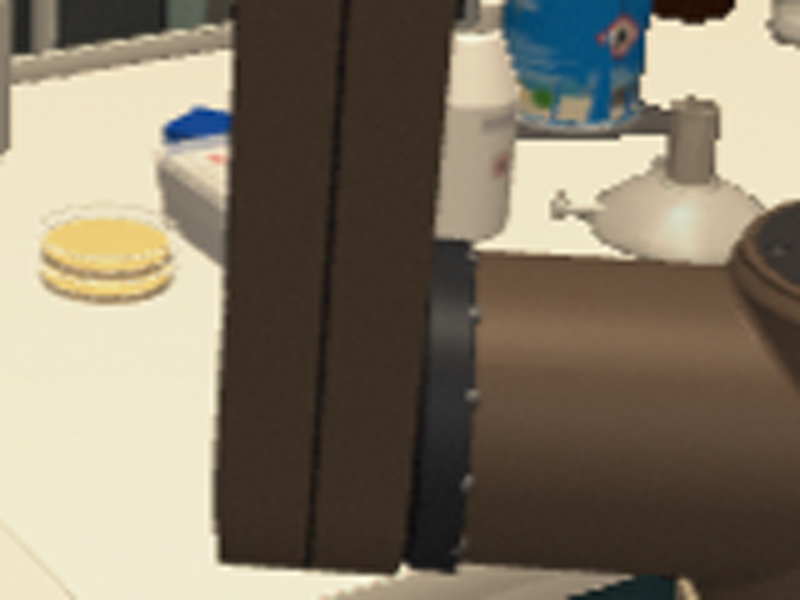

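The scene view is still blocked: the arm covers the pliers, with only the petri stack visible at about (105,250) in the crop. I'll descend on the top-view measurement.

Request:
jog_arm:
  increments:
    - {"dx": 0.01, "dy": 0.03, "dz": -0.3, "ax": 0, "ay": 0, "az": 0, "gripper": 1}
    - {"dx": 0.01, "dy": 0.03, "dz": -0.65, "ax": 0, "ay": 0, "az": 0, "gripper": 1}
    - {"dx": 0.01, "dy": 0.03, "dz": -1, "ax": 0, "ay": 0, "az": 0, "gripper": 1}
    - {"dx": 0.01, "dy": 0.03, "dz": -1, "ax": 0, "ay": 0, "az": 0, "gripper": 1}

```text
time: 2.05
eef_pos: [0.4293, -0.1713, 0.1303]
tcp_rot: [0.993, 0.119, -0.005, -0.004]
contact_force: [-0.8, -0.1, -0.8]
opening: 1.0
finger_force: 0.0
```

Request:
jog_arm:
  increments:
    - {"dx": 0, "dy": 0, "dz": -0.2, "ax": 0, "ay": 0, "az": 0, "gripper": 1}
    - {"dx": 0, "dy": 0, "dz": -0.4, "ax": 0, "ay": 0, "az": 0, "gripper": 1}
    - {"dx": 0, "dy": 0, "dz": -0.6, "ax": 0, "ay": 0, "az": 0, "gripper": 1}
    - {"dx": 0, "dy": 0, "dz": -0.68, "ax": 0, "ay": 0, "az": 0, "gripper": 1}
    - {"dx": 0, "dy": 0, "dz": -0.68, "ax": 0, "ay": 0, "az": 0, "gripper": 1}
    - {"dx": 0, "dy": 0, "dz": -0.68, "ax": 0, "ay": 0, "az": 0, "gripper": 1}

```text
time: 2.65
eef_pos: [0.4348, -0.1735, 0.0564]
tcp_rot: [0.993, 0.121, 0.001, 0.001]
contact_force: [-0.0, 0.4, 0.6]
opening: 1.002
finger_force: 0.0
```

Request:
jog_arm:
  increments:
    - {"dx": 0, "dy": 0, "dz": 0, "ax": 0, "ay": 0, "az": 0, "gripper": 0.4}
    - {"dx": 0, "dy": 0, "dz": 0, "ax": 0, "ay": 0, "az": 0, "gripper": 0.4}
    - {"dx": 0, "dy": 0, "dz": 0, "ax": 0, "ay": 0, "az": 0, "gripper": 0.4}
  force: 25

```text
time: 2.95
eef_pos: [0.4348, -0.173, 0.0562]
tcp_rot: [0.993, 0.121, 0.001, 0.001]
contact_force: [-0.7, -0.6, 4.5]
opening: 0.701
finger_force: 3.2
```

Request:
jog_arm:
  increments:
    - {"dx": 0, "dy": 0, "dz": 0, "ax": 0, "ay": 0, "az": 0, "gripper": 0.7}
    - {"dx": 0, "dy": 0.013, "dz": -0.02, "ax": 0, "ay": 0, "az": 0, "gripper": 0.7}
    - {"dx": 0, "dy": 0.013, "dz": -0.02, "ax": 0, "ay": 0, "az": 0, "gripper": 0.7}
    - {"dx": 0, "dy": 0.013, "dz": -0.02, "ax": 0, "ay": 0, "az": 0, "gripper": 0.7}

```text
time: 3.35
eef_pos: [0.4335, -0.1705, 0.0519]
tcp_rot: [0.993, 0.121, -0.0, -0.0]
contact_force: [0.5, -0.7, -0.6]
opening: 0.847
finger_force: 0.0
```

Request:
jog_arm:
  increments:
    - {"dx": 0, "dy": 0, "dz": 0, "ax": 0, "ay": 0, "az": 0, "gripper": 0.3}
    - {"dx": 0, "dy": 0, "dz": 0, "ax": 0, "ay": 0, "az": 0, "gripper": 0.2}
    - {"dx": 0, "dy": 0, "dz": 0, "ax": 0, "ay": 0, "az": 0, "gripper": 0.1}
    - {"dx": 0, "dy": 0, "dz": 0, "ax": 0, "ay": 0, "az": 0, "gripper": 0}
    - {"dx": 0, "dy": 0, "dz": 0, "ax": 0, "ay": 0, "az": 0, "gripper": -0.1}
    - {"dx": 0, "dy": 0, "dz": 0, "ax": 0, "ay": 0, "az": 0, "gripper": -0.2}
    - {"dx": 0, "dy": 0, "dz": 0, "ax": 0, "ay": 0, "az": 0, "gripper": -0.3}
    - {"dx": 0, "dy": 0, "dz": 0, "ax": 0, "ay": 0, "az": 0, "gripper": -1}
    - {"dx": 0, "dy": 0, "dz": 0, "ax": 0, "ay": 0, "az": 0, "gripper": -1}
    - {"dx": 0, "dy": 0, "dz": 0, "ax": 0, "ay": 0, "az": 0, "gripper": -1}
  force: 28

```text
time: 4.35
eef_pos: [0.4352, -0.1717, 0.0544]
tcp_rot: [0.993, 0.122, 0.001, 0.001]
contact_force: [-2.4, 1.5, 12.0]
opening: 0.287
finger_force: 27.4
```

Run:
```python
from h import *
d=cam("top"); f=d["frame"]
c=cv2.resize(f[190:290,320:440],None,fx=6,fy=6,interpolation=cv2.INTER_CUBIC); cv2.imwrite("pics/t2.png",cv2.convertScaleAbs(c,alpha=1.6))
s=get_state(); print({k:np.round(s[k],3) for k in("time","eef_pos","tcp_rot","opening","finger_force","contact_force","wrist_torque")})
```

```text
{'time': np.float64(4.4), 'eef_pos': array([ 0.435, -0.172,  0.054]), 'tcp_rot': array([0.993, 0.122, 0.001, 0.001]), 'opening': np.float64(0.285), 'finger_force': np.float64(27.397), 'contact_force': array([-2.875,  1.192, 11.476]), 'wrist_torque': array([0.218, 0.32 , 0.187])}
```

View pics/t2.png

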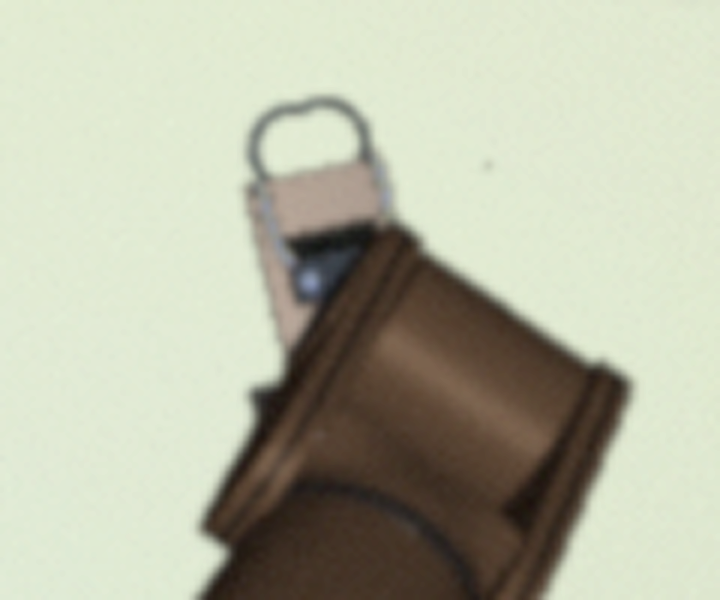

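The picture shows the ring spread in two arcs, centred near (310,145) in the crop. The 24 mm opening at 27 N confirms the handles are at the stop. Lifting.

Request:
jog_arm:
  increments:
    - {"dx": 0, "dy": 0, "dz": 0.04, "ax": 0, "ay": 0, "az": 0, "gripper": -1}
    - {"dx": 0, "dy": 0, "dz": 0.12, "ax": 0, "ay": 0, "az": 0, "gripper": -1}
    - {"dx": 0, "dy": 0, "dz": 0.24, "ax": 0, "ay": 0, "az": 0, "gripper": -1}
    - {"dx": 0, "dy": 0, "dz": 0.39, "ax": 0, "ay": 0, "az": 0, "gripper": -1}
    - {"dx": 0, "dy": 0, "dz": 0.54, "ax": 0, "ay": 0, "az": 0, "gripper": -1}
    - {"dx": 0, "dy": 0, "dz": 0.69, "ax": 0, "ay": 0, "az": 0, "gripper": -1}
    - {"dx": 0, "dy": 0, "dz": 0.83, "ax": 0, "ay": 0, "az": 0, "gripper": -1}
    - {"dx": 0, "dy": 0, "dz": 0.95, "ax": 0, "ay": 0, "az": 0, "gripper": -1}
    - {"dx": 0, "dy": 0, "dz": 1, "ax": 0, "ay": 0, "az": 0, "gripper": -1}
    - {"dx": 0, "dy": 0, "dz": 1, "ax": 0, "ay": 0, "az": 0, "gripper": -1}

```text
time: 5.4
eef_pos: [0.4341, -0.171, 0.1731]
tcp_rot: [0.993, 0.121, 0.001, 0.001]
contact_force: [-0.4, 0.3, -1.1]
opening: 0.286
finger_force: 28.0
```

Run:
```python
from h import *
s=get_state(); print({k:np.round(s[k],4) for k in("time","eef_pos","tcp_rot","opening","finger_force","contact_force","wrist_torque")})
```

```text
{'time': np.float64(5.4), 'eef_pos': array([ 0.4341, -0.171 ,  0.1731]), 'tcp_rot': array([9.927e-01, 1.209e-01, 6.000e-04, 5.000e-04]), 'opening': np.float64(0.286), 'finger_force': np.float64(27.9605), 'contact_force': array([-0.4331,  0.2953, -1.1205]), 'wrist_torque': array([ 0.0119,  0.0276, -0.0208])}
```

Run:
```python
from h import *
s=get_state(); e=s["eef_pos"]; q=s["tcp_rot"]; th=2*np.arctan2(q[1],q[0]); c,sn=np.cos(th),np.sin(th)
d=cam("top"); f=d["frame"]
K=d["camera_matrix"];T=d["extrinsics"]
# rectify horizontal plane z=ringplane: 0.25mm->px 4px/mm, centred on nominal ring_mid
zr=e[2]-.006-.006
ctr=np.array([e[0]+.112*c,e[1]+.112*sn]); print("nominal ring",ctr,zr,np.degrees(th))
# local pliers frame window: x' -60..40mm, y' -45..45 ; output image row = x' up, col = -y'
src=[];dst=[]
for a,b in[(.05,.05),(.05,-.05),(-.07,.05),(-.07,-.05)]:
    w=[ctr[0]+a*c-b*sn,ctr[1]+a*sn+b*c,zr]; src.append(proj(d,w)); dst.append(((.05-b)*6000,(.05-a)*6000))
M=cv2.getPerspectiveTransform(np.float32(src),np.float32(dst))
w=cv2.warpPerspective(f,M,(600,600),flags=cv2.INTER_CUBIC); w=cv2.convertScaleAbs(w,alpha=1.6)
cv2.circle(w,(300,300),int(21.5*6),(0,0,255),1); cv2.line(w,(300,0),(300,599),(0,0,255),1); cv2.imwrite("pics/rect.png",w)
```

```text
nominal ring [ 0.54278409 -0.14408432] 0.16105957114562802 13.893700833977913
```

View pics/rect.png

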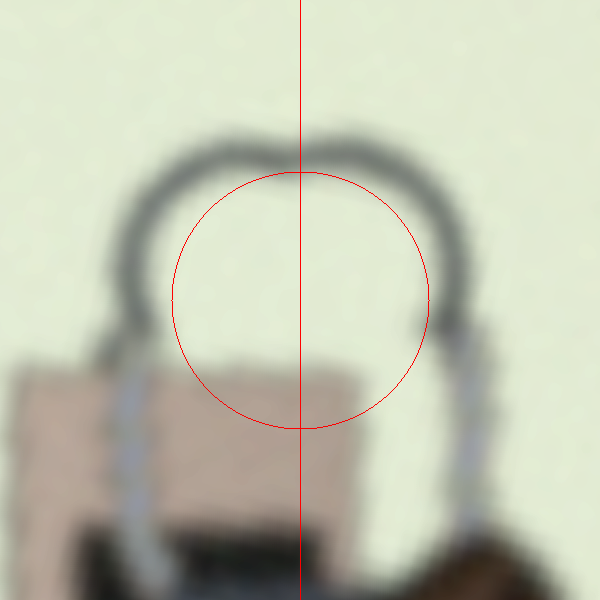

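The rectified view shows the spread ring concentric with the nominal point: the inner dip is at the 21.5 mm circle, and it's symmetric to within about 1 mm to the left. Moving above the shaft.

Request:
jog_arm:
  increments:
    - {"dx": 0.02, "dy": 0.04, "dz": 0, "ax": 0, "ay": 0, "az": 0.01, "gripper": -1}
    - {"dx": 0.06, "dy": 0.11, "dz": 0, "ax": 0, "ay": 0, "az": 0.03, "gripper": -1}
    - {"dx": 0.11, "dy": 0.2, "dz": 0, "ax": 0, "ay": 0, "az": 0.06, "gripper": -1}
    - {"dx": 0.16, "dy": 0.3, "dz": 0, "ax": 0, "ay": 0, "az": 0.09, "gripper": -1}
    - {"dx": 0.21, "dy": 0.4, "dz": 0, "ax": 0, "ay": 0, "az": 0.12, "gripper": -1}
    - {"dx": 0.26, "dy": 0.5, "dz": 0, "ax": 0, "ay": 0, "az": 0.15, "gripper": -1}
    - {"dx": 0.31, "dy": 0.6, "dz": 0, "ax": 0, "ay": 0, "az": 0.18, "gripper": -1}
    - {"dx": 0.36, "dy": 0.7, "dz": 0, "ax": 0, "ay": 0, "az": 0.21, "gripper": -1}
    - {"dx": 0.41, "dy": 0.8, "dz": 0, "ax": 0, "ay": 0, "az": 0.24, "gripper": -1}

```text
time: 6.35
eef_pos: [0.4836, -0.0737, 0.1723]
tcp_rot: [0.952, 0.307, 0.0, 0.0]
contact_force: [0.3, 0.0, -1.3]
opening: 0.283
finger_force: 28.0
```

Request:
jog_arm:
  increments:
    - {"dx": 0.06, "dy": 0.1, "dz": 0, "ax": 0, "ay": 0, "az": 0.03, "gripper": -1}
    - {"dx": 0.11, "dy": 0.2, "dz": 0, "ax": 0, "ay": 0, "az": 0.06, "gripper": -1}
    - {"dx": 0.17, "dy": 0.3, "dz": 0, "ax": 0, "ay": 0, "az": 0.1, "gripper": -1}
    - {"dx": 0.23, "dy": 0.4, "dz": 0, "ax": 0, "ay": 0, "az": 0.13, "gripper": -1}
    - {"dx": 0.29, "dy": 0.51, "dz": 0, "ax": 0, "ay": 0, "az": 0.17, "gripper": -1}
    - {"dx": 0.35, "dy": 0.62, "dz": 0, "ax": 0, "ay": 0, "az": 0.2, "gripper": -1}
    - {"dx": 0.4, "dy": 0.71, "dz": 0, "ax": 0, "ay": 0, "az": 0.23, "gripper": -1}
    - {"dx": 0.43, "dy": 0.77, "dz": 0, "ax": 0, "ay": 0, "az": 0.25, "gripper": -1}
    - {"dx": 0.45, "dy": 0.8, "dz": 0, "ax": 0, "ay": 0, "az": 0.26, "gripper": -1}
    - {"dx": 0.45, "dy": 0.8, "dz": 0, "ax": 0, "ay": 0, "az": 0.26, "gripper": -1}

```text
time: 7.35
eef_pos: [0.5372, 0.0215, 0.1723]
tcp_rot: [0.871, 0.492, -0.0, 0.0]
contact_force: [-0.4, 0.1, -1.2]
opening: 0.284
finger_force: 28.0
```

```bash
cat > look.py <<'E'
from h import *
import sys
s=get_state(); e=s["eef_pos"]; q=s["tcp_rot"]; th=2*np.arctan2(q[1],q[0]); c,sn=np.cos(th),np.sin(th)
print({k:np.round(s[k],4) for k in("time","eef_pos","tcp_rot","opening","finger_force","contact_force","wrist_torque")})
r=np.array([e[0]+.112*c-.0007*sn,e[1]+.112*sn+.0007*c,e[2]-.012]); print("yaw",np.degrees(th),"ring",r.round(4),"err to go",(np.array([.5946,.1173,.085])-r).round(4))
d=cam("top");d2=cam("scene")
o=[]
for D in(d,d2):
    u,v=map(int,proj(D,[.59,.10,.09])); o.append(cv2.resize(D["frame"][v-30:v+30,u-40:u+40],(800,600) if 0 else (560,420),interpolation=cv2.INTER_CUBIC)); 
o[0]=cv2.convertScaleAbs(o[0],alpha=1.6)
img=np.hstack(o); cv2.imwrite(sys.argv[1],cv2.resize(img,(800,300),interpolation=cv2.INTER_AREA))
E
python3 look.py pics/l1.png
```

```text
{'time': np.float64(7.35), 'eef_pos': array([0.5372, 0.0215, 0.1723]), 'tcp_rot': array([ 8.706e-01,  4.920e-01, -1.000e-04,  0.000e+00]), 'opening': np.float64(0.2837), 'finger_force': np.float64(27.998), 'contact_force': array([-0.3596,  0.0696, -1.2497]), 'wrist_torque': array([-0.0916,  0.0074, -0.0169])}
yaw 58.949370252809736 ring [0.5944 0.1178 0.1603] err to go [ 0.0002 -0.0005 -0.0753]
```

View pics/l1.png

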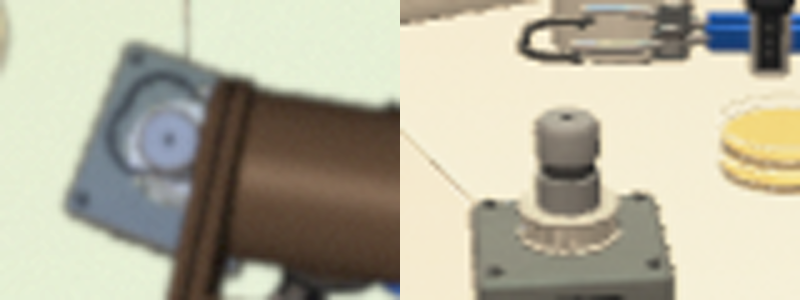

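In the top half the ring surrounds the shaft head (about (168,140)), allowing for parallax. In the scene half the ring is level, at (520–600,40), above the shaft at (567,118). I'll check these against projections.

Run:
```python
from h import *
D=cam("scene");t=cam("top")
def cr(d,p,off):
    u0,v0=map(int,proj(d,[.59,.10,.09])); u,v=proj(d,p); return [round((u-u0+40)*5+off),round((v-v0+30)*5)]
a=np.radians(58.95)
R=np.array([.5944,.1178,.1603])
for n,d,off in(("scene",D,400),("top",t,0)):
    print(n,"shaft top",cr(d,[.5946,.1173,.112],off),"groove",cr(d,[.5946,.1173,.085],off),"ring mid",cr(d,R,off))
    for k,(x,y) in {"front outer":(.026,0),"left side":(.0,.027),"right side":(0,-.027)}.items():
        print(k,cr(d,R+[x*np.cos(a)-y*np.sin(a),x*np.sin(a)+y*np.cos(a),0],off))
    print("shaft rim L/R",cr(d,[.5946-.0185*.425,.1173+.0185*.905*-1,.1],off),cr(d,[.5946+.0185*.46,.1173+.0185*.886,.1],off))
```

```text
scene shaft top [569, 117] groove [570, 161] ring mid [567, 36]
front outer [519, 35]
left side [561, 54]
right side [572, 19]
shaft rim L/R [603, 136] [536, 136]
top shaft top [169, 139] groove [173, 145] ring mid [160, 127]
front outer [118, 101]
left side [132, 170]
right side [187, 84]
shaft rim L/R [201, 156] [142, 126]
```

Run:
```python
from h import *
d=cam("scene"); a=np.radians(58.95); e=get_state()["eef_pos"]; G=np.array([e[0],e[1],e[2]-.0064])
W=lambda x,y,z:G+[x*np.cos(a)-(y+.0007)*np.sin(a),x*np.sin(a)+(y+.0007)*np.cos(a),z]
u0,v0=map(int,proj(d,W(.07,0,0))); S=10
c=cv2.resize(d["frame"][v0-20:v0+20,u0-40:u0+40],None,fx=S,fy=S,interpolation=cv2.INTER_CUBIC)
px=lambda p:tuple(int(round((q-o)*S+S/2-.5)) for q,o in zip(proj(d,p),(u0-40,v0-20)))
for p,col in [((.1375,0,-.006),(0,0,255)),((.112,.026,-.006),(0,0,255)),((.112,-.026,-.006),(0,0,255)),((.037,.018,.01),(0,255,0)),((.037,-.018,.01),(0,255,0)),((.112,0,-.006),(255,0,255)),((.03,.013,.008),(0,255,255)),((.03,.013,-.008),(0,255,255)),((-.02,.013,.008),(0,255,255)),((-.02,.013,-.008),(0,255,255))]:
    cv2.drawMarker(c,px(W(*p)),col,cv2.MARKER_CROSS,12,1)
cv2.imwrite("pics/z1.png",c); print(c.shape)
```

```text
(400, 800, 3)
```

View pics/z1.png

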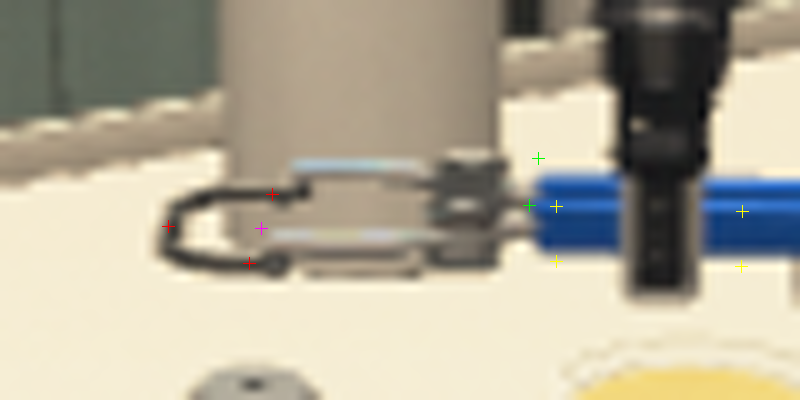

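The overlay marks (red) fall on the ring at (168,226), (272,194) and (248,263), so the ring pose is as predicted and level. I'll descend slowly and watch the force.

Request:
jog_arm:
  increments:
    - {"dx": 0, "dy": -0.004, "dz": -0.04, "ax": 0, "ay": 0, "az": 0, "gripper": -1}
    - {"dx": 0, "dy": -0.004, "dz": -0.11, "ax": 0, "ay": 0, "az": 0, "gripper": -1}
    - {"dx": 0, "dy": -0.004, "dz": -0.19, "ax": 0, "ay": 0, "az": 0, "gripper": -1}
    - {"dx": 0, "dy": -0.004, "dz": -0.26, "ax": 0, "ay": 0, "az": 0, "gripper": -1}
    - {"dx": 0, "dy": -0.004, "dz": -0.32, "ax": 0, "ay": 0, "az": 0, "gripper": -1}
    - {"dx": 0, "dy": -0.004, "dz": -0.36, "ax": 0, "ay": 0, "az": 0, "gripper": -1}
    - {"dx": 0, "dy": -0.004, "dz": -0.38, "ax": 0, "ay": 0, "az": 0, "gripper": -1}
    - {"dx": 0, "dy": -0.004, "dz": -0.4, "ax": 0, "ay": 0, "az": 0, "gripper": -1}
    - {"dx": 0, "dy": -0.004, "dz": -0.42, "ax": 0, "ay": 0, "az": 0, "gripper": -1}
    - {"dx": 0, "dy": -0.004, "dz": -0.42, "ax": 0, "ay": 0, "az": 0, "gripper": -1}

```text
time: 8.6
eef_pos: [0.537, 0.0207, 0.1218]
tcp_rot: [0.871, 0.492, -0.0, -0.0]
contact_force: [0.4, 0.1, -1.4]
opening: 0.284
finger_force: 28.0
```

```bash
python3 look.py pics/l2.png
```

```text
{'time': np.float64(8.6), 'eef_pos': array([0.537 , 0.0207, 0.1218]), 'tcp_rot': array([ 8.708e-01,  4.917e-01, -1.000e-04, -0.000e+00]), 'opening': np.float64(0.2839), 'finger_force': np.float64(27.9942), 'contact_force': array([ 0.449 ,  0.06  , -1.3506]), 'wrist_torque': array([-0.006 ,  0.0669,  0.0312])}
yaw 58.8998704846648 ring [0.5942 0.117  0.1098] err to go [ 0.0004  0.0003 -0.0248]
```

View pics/l2.png

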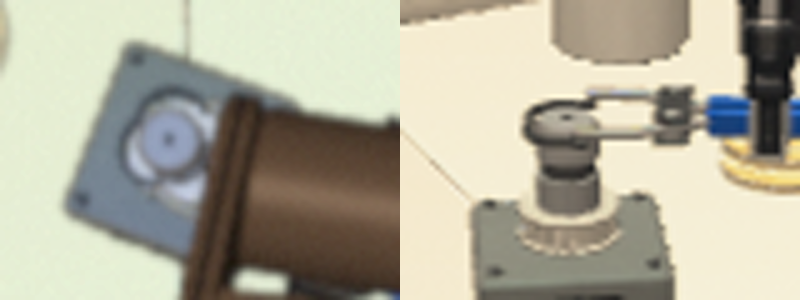

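The ring now encircles the shaft's end: at (168,140) in the top view and (565,120) in the scene view, with no contact force. I'll lower the last 25 mm.

Request:
jog_arm:
  increments:
    - {"dx": 0.003, "dy": 0.002, "dz": -0.02, "ax": 0, "ay": 0, "az": 0, "gripper": -1}
    - {"dx": 0.003, "dy": 0.002, "dz": -0.05, "ax": 0, "ay": 0, "az": 0, "gripper": -1}
    - {"dx": 0.003, "dy": 0.002, "dz": -0.08, "ax": 0, "ay": 0, "az": 0, "gripper": -1}
    - {"dx": 0.003, "dy": 0.002, "dz": -0.11, "ax": 0, "ay": 0, "az": 0, "gripper": -1}
    - {"dx": 0.003, "dy": 0.002, "dz": -0.14, "ax": 0, "ay": 0, "az": 0, "gripper": -1}
    - {"dx": 0.003, "dy": 0.002, "dz": -0.17, "ax": 0, "ay": 0, "az": 0, "gripper": -1}
    - {"dx": 0.003, "dy": 0.002, "dz": -0.19, "ax": 0, "ay": 0, "az": 0, "gripper": -1}
    - {"dx": 0.003, "dy": 0.002, "dz": -0.205, "ax": 0, "ay": 0, "az": 0, "gripper": -1}
    - {"dx": 0.003, "dy": 0.002, "dz": -0.205, "ax": 0, "ay": 0, "az": 0, "gripper": -1}
    - {"dx": 0.003, "dy": 0.002, "dz": -0.205, "ax": 0, "ay": 0, "az": 0, "gripper": -1}

```text
time: 9.7
eef_pos: [0.5375, 0.0209, 0.0974]
tcp_rot: [0.871, 0.492, 0.0, 0.0]
contact_force: [0.7, 1.0, -1.8]
opening: 0.281
finger_force: 28.0
```

```bash
python3 look.py pics/l3.png
```

```text
{'time': np.float64(9.7), 'eef_pos': array([0.5375, 0.0209, 0.0974]), 'tcp_rot': array([8.708e-01, 4.916e-01, 1.000e-04, 0.000e+00]), 'opening': np.float64(0.2807), 'finger_force': np.float64(27.9946), 'contact_force': array([ 0.7205,  0.9959, -1.816 ]), 'wrist_torque': array([-0.0456, -0.0023,  0.054 ])}
yaw 58.89168506042243 ring [0.5948 0.1172 0.0854] err to go [-0.0002  0.0001 -0.0004]
```

View pics/l3.png

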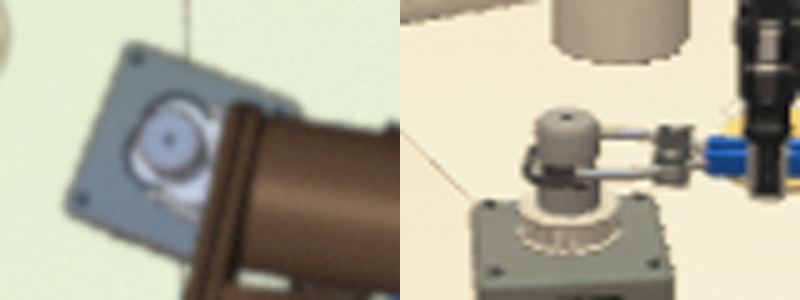

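The ring lies at the groove in the scene view, at (530–585,170), and is level. I'll hold briefly to check the forces for contact.

Request:
jog_arm:
  increments:
    - {"dx": 0, "dy": 0, "dz": -0.003, "ax": 0, "ay": 0, "az": 0, "gripper": -1}
    - {"dx": 0, "dy": 0, "dz": -0.003, "ax": 0, "ay": 0, "az": 0, "gripper": -1}
    - {"dx": 0, "dy": 0, "dz": -0.003, "ax": 0, "ay": 0, "az": 0, "gripper": -1}

```text
time: 10.1
eef_pos: [0.5374, 0.0209, 0.097]
tcp_rot: [0.871, 0.492, 0.0, 0.0]
contact_force: [-0.9, -0.2, -1.4]
opening: 0.282
finger_force: 28.0
```

Request:
jog_arm:
  increments:
    - {"dx": 0, "dy": 0, "dz": 0, "ax": 0, "ay": 0, "az": 0, "gripper": -1}
    - {"dx": 0, "dy": 0, "dz": 0, "ax": 0, "ay": 0, "az": 0, "gripper": -1}
    - {"dx": 0, "dy": 0, "dz": 0, "ax": 0, "ay": 0, "az": 0, "gripper": -1}

```text
time: 10.4
eef_pos: [0.5374, 0.0209, 0.097]
tcp_rot: [0.871, 0.492, -0.0, -0.0]
contact_force: [-0.1, -0.9, -1.6]
opening: 0.284
finger_force: 28.0
```

The force readings are only noise plus the pliers' weight of about 1.5 N, so the ring is free of the shaft. Handing in.

```bash
python3 -c "
from plant import job
print(job.sign_off())"
```

```text
the job is handed in; nothing more can be done
None
```

The job is handed in: the gripper holds the pliers fully squeezed (28 N), with the ring spread, level and within about 1 mm of the groove by my measurements, no sign of contact with the shaft, and 10.4 s on the robot's clock.

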